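# Light a dish through a held-open shutter

### The job

Push the dish carrier along its rails until it is fully home against the dark stop at the viewing station (green lines level), keeping the shutter shut until it is there. Then pull the spring-return shutter by its red post until the yellow pointer is over the white line of the orange mark, and keep it there for at least three seconds; the program finishes while still holding the post at the mark. Leave the beaker, reagent bottle, timer and marker pen where they stand.

Things in the scene. Friction and masses are not known exactly. Their poses are not given: they have to be found in the camera images.
- base: white light box fixed to the bench, 100 x 320 x 40 mm (x, y, z), rails along y on top, the carrier's stop across them at y = 88 to 102 mm (top z = 56 mm), end plates on top at y = -153 and +153 mm up to z = 53 mm. Origin at the centre of its underside. The shutter comes out of its -x face (front); the carrier is to be moved to its +y. A 10 mm high scale bar runs forward from the front face at y = 97 to 113 mm
- station (a point): centre of the round window on top of the light box (z = 40 mm), level along y with the green line on the box: the viewing station, over which the dish centre must stand
- carrier (a joint): travel of the grey dish carrier along the base's +y, m: 0 = loading end, 0.110 = viewing station, fully home against the fixed stop. Starts at 0 to 0.05; friction about 1 N, no spring, stays where left. The dish (fixed in it, 58 mm across, top at z = 73 mm) has its centre 70 mm to +y of the tab
- carrier_tab (a point): on the mid-plane of the upright blue tab at the carrier's -y end, at z = 78 mm (tab top z = 95 mm). The tab is 12 mm thick along the base's y, 34 mm wide along x; its foot is 18 mm thick with top at z = 59 mm; 35 mm free between tab and dish. It moves with the carrier: grip it or push on it
- shutter: spring-return shutter slide: thin steel blade out of the front face, with red upright post and yellow pointer bar. Origin at bench level under the post. Pulled along the base's -x, 75 mm at most; springs shut when let go: 4 N to start, 80 N/m more as it comes out (8 N at 50 mm). Shut, the post axis is 85 mm in front of the base's origin, 27 mm free to the front face
- shutter_post (a point): on the axis of the red post (round, 16 mm in diameter, top at z = 88 mm), at z = 70 mm. Can be gripped from above, closing along any level line
- pointer (a point): on the yellow pointer bar (4 mm wide), 55 mm to +y of the post axis, z = 18 mm; moves with the shutter
- mark (a point): middle of the white line across the orange clamp on the scale bar (clamp 14 mm along x, 26 mm along y, top at z = 15 mm); axes as the base's. The pointer is at the mark when both have the same x in the base frame. It is 25 to 58 mm in front of the shut pointer and fixed; the pointer passes above it
- beaker: clear beaker, 56 mm across, 71 mm high, bystander; origin under its centre
- reagent: bottle with blue cap, 54 mm across, 114 mm high, bystander; origin under its centre
- timer: white bench timer, 68 x 64 x 18 mm, bystander; origin under its centre
- marker: red marker pen lying down, 126 mm long, 14 mm thick, bystander; origin under its centre

How it is judged:
By the outcome, as a careful person would: the job done as asked, in the order asked, and still so for the second after the job is handed in, while the arm keeps its last pose, push and grip.
It also fails if it takes over 56 s, if anything falls off the work surface, if the arm or the gripper's body presses on something with over 40 N, if the wrist force passes 120 N, or if a joint passes its speed limit or range.

### The arm

A 7-joint arm with a two-finger parallel gripper is mounted at the origin on a cart in front of the work surface, level with it; the furniture and walls round the work are solid. World frame = base frame: x ahead of the robot, y to its left, z up, the work surface at z = 0. Lengths are in m, angles in rad, forces in N, time in s.
With the tool pointing down it reaches from about 0.4 to 0.875 m from the base axis. Payload 19.3 kg.
Tool frame: the origin (TCP) lies midway between the tips of the shut fingers; the grasp point (between the pads) lies 19 mm behind it; z points along the fingers, y is the line along which they close (so a half turn about z gives the same grasp; the last joint's range is limited). The gripper opens to 85 mm and grips with 20 to 120 N. Pads are 22 mm wide; open, the fingers measure 114 mm over their backs; the gripper's body (76 mm by 85 mm) begins 54 mm behind the grasp point. The pads swing forward as they close: fully open they stand 13 mm farther back than shut.
Start: joints at [1.126, 0.521, -0.036, 1.599, 0.021, 1.021, -0.113], TCP at [0.229, -0.582, 0.231] pointing down, gripper open.
Joint ranges: [-2.91, 2.91], [-0.3, 2.13], [-1.5, 1.42], [0.17, 2.43], [-1.26, 4.41], [0.16, 1.93], [-2.52, 2.52]. Speed limits (rad/s): [1.89, 1.89, 2.39, 2.39, 3.01, 3.01, 3.01].

### API

Orientations are given as [roll, pitch, yaw] about the fixed x, y, z axes, in that order (R = Rz(yaw) Ry(pitch) Rx(roll)).
In Python, from workcell import telemetry, grab_frame, calibration, bot, outline_of, landmark_of gives the robot as it stands. The module is installed in compiled form; this text tells all that it offers.
- The arm moves only by the shell command python3 -m inch 'ROWS' [FORCE]. ROWS is JSON, a list of rows, each a list of 7 numbers: the shift along the tool's x, y, z in m, then the turn, a rotation vector about the tool's x, y, z in rad, then the closure, from 0 (fully open) to 1 (shut). A call has 1 to 5 rows; each row shifts and turns the commanded pose from where the row before left it, along the tool's axes as they then stand; what a row does not reach is not made up. A row lasts 1/10 s, in which the tool goes at most 50 mm and 8.59 degrees, less where a joint would pass 70% of its speed; a pose out of reach is approached as far as the arm can. A call is refused whole if a number of a shift passes 0.05 or a number of a turn 0.15, either way. A call with a gripper value outside its range is refused whole. The fingers move at their own pace and stop on an object; FORCE is the grip in N (left out, the last holds). Time passes only in rows, so rows that do not move let the fingers close. It gives the time, the measured TCP pose, the force, the opening and the grip force at its end, in the units of the state.
- telemetry.observe(): the state, without advancing time (a new reading comes with each control period).
- grab_frame(name): name is "scene" or "top"; returns the picture (400x640x3 uint8, red, green, blue); there is no depth.
- calibration(name): a dict with "fovy" (degrees; the focal length in pixels is half the picture's height over the tangent of half this angle, whatever the lens; pixels are square), "cx", "cy" (the principal point, pixels), "dist" ([k1, k2, p1, p2, k3] as OpenCV has them; the pictures are not rectified), "pose" (4x4, takes a point from camera to world coordinates). Camera axes: x right, y down, z forward; pixel columns grow to the right and rows downward; lengths in m; the calibration is good to about 2 mm. A picture is of the moment at which its call begins. calibration takes no time and is no camera call.
- bot.job_done(): hands the job in; it is judged then, once.
Trained networks look in the newest picture that a camera, given by its name, has taken for a name from the list of things; names that differ only in an ending like _2 or _b are one class to them, and where a whole thing is asked for, a point or a joint stands for the part that bears it (a point fixed in the world has none). Each returns a list of dicts, best first, with "score" (0 to 1); they miss things now and then, are a little off and sometimes report something else, mostly with a low value. They report only what shows in the picture. A call takes as long as a camera call.
- outline_of(label, camera): "region" (400x640 bool, what is visible of it) and "rect" ([left, top, right, bottom] in pixels, round what is visible of it).
- landmark_of(label, camera): "xy" ([column, row] in pixels: a listed point, or the origin of a listed thing).
The state is a dict: "clock": time; "qpos": joint angles; "qd": joint speeds; "joint_efforts": joint torques, N m; "position": TCP position; "tool_rot": TCP orientation; "force": force on the tool from outside, world axes, zero at the start; "moment": the same for the moment, N m; "grip_width": finger opening in m; "finger_force": force on a finger pad.
Only numpy, scipy, OpenCV 4.12 (cv2) and the standard library are available. Lean on these libraries where they do the work, as an engineer would, in place of code of your own. Each camera call takes 0.05 s, during which the arm holds its last target. There are 200 camera calls.

## Working session

There is one attempt and no reset: what is moved stays moved. The work goes in short steps, Python scripts to look and compute and a shell command to move; the robot and the scene stay as the last step left them, time stands still between calls to the robot, and variables do not carry over. Pictures are saved under pics/ and viewed, at most 10 in all, crops included, and the job is handed in when it is done.

```bash
mkdir -p pics; cat > h.py <<'E'
import numpy as np, cv2
from workcell import telemetry, grab_frame, calibration, bot, outline_of, landmark_of
def ray(cam,xy):
    c=calibration(cam); f=200/np.tan(np.radians(c["fovy"])/2)
    K=np.array([[f,0,c["cx"]],[0,f,c["cy"]],[0,0,1]])
    u=cv2.undistortPoints(np.array([[xy]],float),K,np.array(c["dist"],float))[0,0]
    T=np.array(c["pose"]); return T[:3,3],T[:3,:3]@np.array([u[0],u[1],1])
def at(cam,xy,z):
    o,d=ray(cam,xy); return o+d*(z-o[2])/d[2]
def save(cam,name):
    im=grab_frame(cam); cv2.imwrite("pics/"+name+".png",im[:,:,::-1]); return im
E
python3 - <<'E'
from h import *
np.set_printoptions(precision=4,suppress=True)
s=telemetry.observe(); print(s["clock"],s["position"],s["tool_rot"],s["grip_width"])
Z=dict(station=.04,carrier_tab=.078,shutter_post=.07,pointer=.018,mark=.015,beaker=0,reagent=0,timer=0,marker=0,base=0,shutter=0)
for cam in("top","scene"):
    save(cam,cam+"0")
    print(cam,np.array(calibration(cam)["pose"])[:3,3])
    for n,z in Z.items():
        r=landmark_of(n,cam)[:2]
        for q in r: print(n,round(q["score"],2),np.round(q["xy"],1),at(cam,q["xy"],z))
E
```

```text
0.0 [ 0.2286 -0.5813  0.2307] [-3.1405  0.0001  0.3748] 0.08531379601063747
top [0.464  0.0065 0.9948]
station 0.75 [320.  189.3] [0.5712 0.0063 0.04  ]
carrier_tab 0.85 [391.4 173.3] [ 0.6049 -0.1642  0.078 ]
shutter_post 0.6 [328.4 220.3] [ 0.4936 -0.0134  0.07  ]
pointer 0.8 [305.1 223.7] [0.4869 0.0441 0.018 ]
mark 0.63 [308.5 236.8] [0.454  0.0357 0.015 ]
beaker 0.92 [384.7 225.6] [ 0.4817 -0.1592  0.    ]
reagent 0.83 [247.5 201.2] [0.5456 0.1928 0.    ]
reagent 0.65 [305.8 225.8] [0.482 0.043 0.   ]
timer 0.93 [275. 255.] [0.4079 0.1215 0.    ]
marker 0.5 [444.6 222.4] [ 0.4892 -0.3142  0.    ]
marker 0.29 [388.7 176. ] [ 0.6098 -0.1716  0.    ]
base 0.83 [340.6 181.2] [ 0.5966 -0.0469  0.    ]
shutter 0.83 [328.9 221.3] [ 0.4933 -0.0162  0.    ]
shutter 0.43 [307.1 234.8] [0.459  0.0397 0.    ]
scene [-0.1484  0.4358  0.8339]
station 0.57 [305.3 201.1] [0.5753 0.0031 0.04  ]
station 0.44 [299.1 279.8] [0.3761 0.1388 0.04  ]
carrier_tab 0.83 [350.  159.3] [ 0.6158 -0.1576  0.078 ]
shutter_post 0.56 [327.4 208.2] [ 0.5002 -0.0121  0.07  ]
mark 0.64 [321.3 240.5] [0.4635 0.0272 0.015 ]
mark 0.22 [239.9 248.7] [0.5401 0.2002 0.015 ]
beaker 0.6 [375.  208.4] [ 0.4952 -0.1567 -0.    ]
beaker 0.5 [311.8 238.2] [0.4928 0.0351 0.    ]
reagent 0.75 [241.5 250.7] [0.5452 0.1954 0.    ]
timer 0.6 [300.8 279.6] [0.401  0.1204 0.    ]
marker 0.48 [424.  189.2] [ 0.4852 -0.3145  0.    ]
marker 0.45 [320.  241.6] [0.4733 0.0242 0.    ]
base 0.63 [319.5 204.3] [ 0.5824 -0.0436  0.    ]
shutter 0.71 [323.7 228.2] [ 0.5055 -0.007   0.    ]
shutter 0.27 [305.3 200.1] [ 0.615  -0.0206  0.    ]
```

View pics/top0.png

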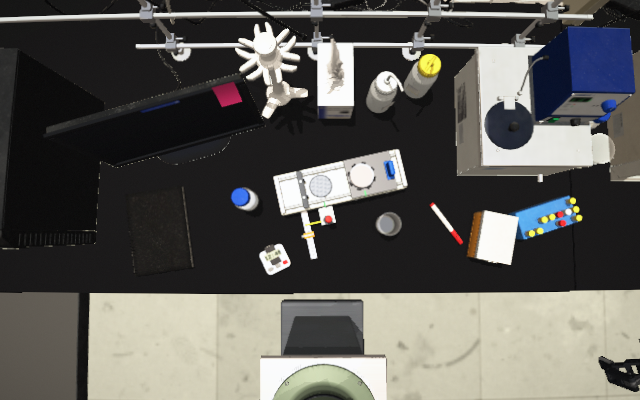

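View pics/scene0.png

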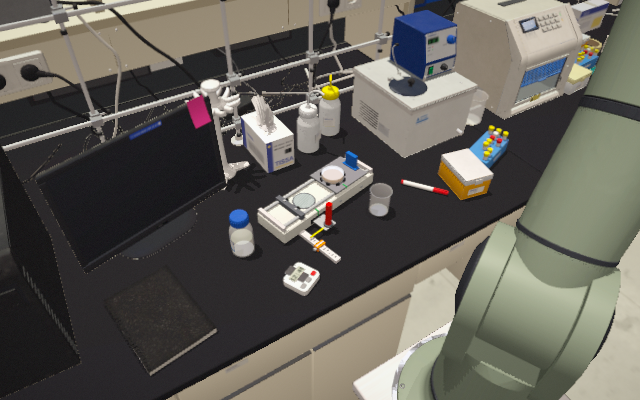

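The top picture shows the light box tilted in view from (275,185) to (405,160). The tab is at (391,170), the dish at (361,175), the window at (320,187), the red post at (328,219) and the orange mark at (308,236). The scene picture agrees. I'll enlarge the top view for accurate edges.

```bash
python3 - <<'E'
from h import *
im=cv2.imread("pics/top0.png")[140:270,262:422]
cv2.imwrite("pics/c0.png",cv2.resize(im,None,fx=5,fy=4.6 and 5*0+4.6,interpolation=cv2.INTER_CUBIC) if 0 else cv2.resize(im,None,fx=4.6,fy=4.6,interpolation=cv2.INTER_CUBIC))
E
```

```text
(no output)
```

View pics/c0.png

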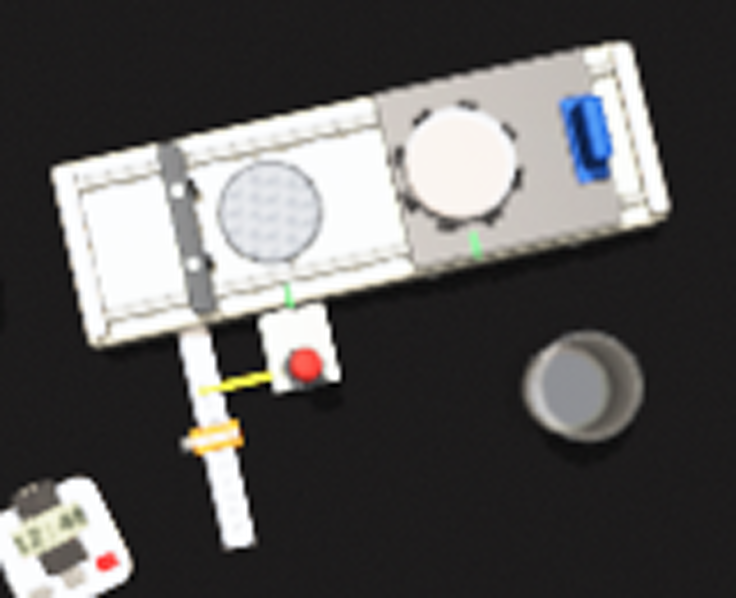

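The crop gives the box corners at (55,168), (95,347), (632,42) and (668,212). The dish is at (461,162), the window at (270,212), the post top at (306,362), the pointer tip at (203,391) and the mark's white line at about (213,438).

```bash
python3 - <<'E'
from h import *
np.set_printoptions(precision=4,suppress=True)
P=lambda u,v,z: at("top",(262+(u+.5)/4.6-.5,140+(v+.5)/4.6-.5),z)
c=[P(55,168,.05),P(95,347,.045),P(632,42,.05),P(668,212,.053)]
for k in c: print(k)
# fit yaw
B=np.array([[.05,.16],[-.05,.16],[.05,-.16],[-.05,-.16]]); W=np.array([k[:2] for k in c])
b=B-B.mean(0); w=W-W.mean(0); yaw=np.arctan2((b[:,0]*w[:,1]-b[:,1]*w[:,0]).sum(),(b*w).sum())
R=np.array([[np.cos(yaw),-np.sin(yaw)],[np.sin(yaw),np.cos(yaw)]]); o=W.mean(0)
print("yaw",yaw,"o",o,"res",(W-o)@R-B)
for n,q in dict(dish=P(461,162,.073),window=P(270,212,.04),tabtop=P(582,138,.095),post=P(306,362,.088),ptr=P(203,391,.018),ptr2=P(268,378,.018),mark=P(213,438,.015),markL=P(192,442,.015),markR=P(240,433,.015),gb=P(288,296,.04),gc=P(475,245,.05),beaker=P(583,385,.07)).items(): print(n,q,(q[:2]-o)@R)
E
```

```text
[0.603  0.1201 0.05  ]
[0.5076 0.0989 0.045 ]
[ 0.6705 -0.1894  0.05  ]
[ 0.5781 -0.2062  0.053 ]
yaw 0.21888837455911378 o [ 0.5898 -0.0442] res [[-0.0014 -0.0025]
 [ 0.0009 -0.0025]
 [-0.0028  0.0007]
 [ 0.0034  0.0043]]
dish [ 0.6021 -0.094   0.073 ] [ 0.0012 -0.0513]
window [0.5802 0.0055 0.04  ] [0.0014 0.0506]
tabtop [ 0.611  -0.1535  0.095 ] [-0.003  -0.1113]
post [ 0.4977 -0.0124  0.088 ] [-0.083  0.051]
ptr [0.4846 0.0425 0.018 ] [-0.0838  0.1074]
ptr2 [0.4916 0.0069 0.018 ] [-0.0847  0.0712]
mark [0.459  0.0371 0.015 ] [-0.11    0.1077]
markL [0.4569 0.0486 0.015 ] [-0.1096  0.1194]
markR [0.4617 0.0223 0.015 ] [-0.1106  0.0927]
gb [ 0.5349 -0.0039  0.04  ] [-0.0449  0.0512]
gc [ 0.561  -0.1034  0.05  ] [-0.041  -0.0516]
beaker [ 0.4859 -0.1564  0.07  ] [-0.1258 -0.087 ]
```

```bash
python3 -m inch '[[0,0,0,0,0,0.08,0.5],[0,0,0,0,0,0.076,0.5],[0.03,-0.02,0,0,0,0,0.5],[0.04,-0.028,0,0,0,0,0.5],[0.04,-0.028,0,0,0,0,0.5]]' 60; python3 -m inch '[[0.04,-0.028,0,0,0,0,0.5],[0.04,-0.028,0,0,0,0,0.5],[0.04,-0.028,0,0,0,0,0.5],[0.04,-0.028,0,0,0,0,0.5],[0.04,-0.028,0,0,0,0,0.5]]'; python3 -m inch '[[0.04,-0.028,0,0,0,0,0.5],[0.04,-0.028,0,0,0,0,0.5],[0.04,-0.028,0,0,0,0,0.5],[0.03,-0.02,0.02,0,0,0,0.5],[0,0,0.02,0,0,0,0.5]]'
python3 -c "
from h import *
s=telemetry.observe();print(s)
p=np.array(s['position']);y=s['tool_rot'][2];d=np.array([.6155,-.1615])-p[:2]
print('tool x,y',d@[np.cos(y),np.sin(y)],d@[np.sin(y),-np.cos(y)])"
```

```text
clock: 1.7
position: [0.3203, -0.4824, 0.2313]
tool_rot: [3.142, -0.0, 0.218]
force: [1.7, -0.6, 0.4]
grip_width: 0.0426
finger_force: 0.0
clock: 2.2
position: [0.4856, -0.3019, 0.2315]
tool_rot: [3.141, -0.0, 0.219]
force: [1.3, -1.6, 0.8]
grip_width: 0.0427
finger_force: 0.0
clock: 2.7
position: [0.6117, -0.1639, 0.1908]
tool_rot: [-3.14, -0.003, 0.225]
force: [-0.7, -0.7, -0.7]
grip_width: 0.0429
finger_force: 0.0
{'clock': 2.7, 'qpos': array([ 0.24181347,  0.57702917, -0.10826771,  1.61467906,  0.06934804,
        0.95178679, -1.23487304]), 'qd': array([ 0.05481506,  0.19982919,  0.05512113,  0.24525523,  0.04669435,
       -0.40594302,  0.01783679]), 'joint_efforts': array([-2.85483621e+00, -9.99721599e+01, -1.65231563e-01, -4.02718592e+01,
       -6.97057997e-02,  1.69684924e+00, -1.37325794e+00]), 'position': array([ 0.61166098, -0.16387086,  0.19075961]), 'tool_rot': array([-3.13995432e+00, -2.70477447e-03,  2.25120808e-01]), 'force': array([-0.66333558, -0.65658386, -0.67009992]), 'moment': array([0.01358338, 0.05433006, 0.0196275 ]), 'finger_force': 0.0, 'grip_width': 0.04293845603667932}
tool x,y 0.004271386014450139 -0.0014540746666665133
```

```bash
python3 -m inch '[[0.003,-0.001,0.03,0,0,0,0.5],[0,0,0.03,0,0,0,0.5],[0,0,0.015,0,0,0,0.5],[0,0,0,0,0,0,0.5]]'
python3 -c "
from h import *
im=save('scene','s1')[:,:,::-1]
cv2.imwrite('pics/s1c.png',cv2.resize(im[100:250,240:420],None,fx=4,fy=4,interpolation=cv2.INTER_CUBIC))"
```

```text
clock: 3.1
position: [0.6101, -0.1676, 0.1146]
tool_rot: [-3.14, 0.003, 0.219]
force: [0.1, 0.3, 0.4]
grip_width: 0.0426
finger_force: 0.0
```

View pics/s1c.png

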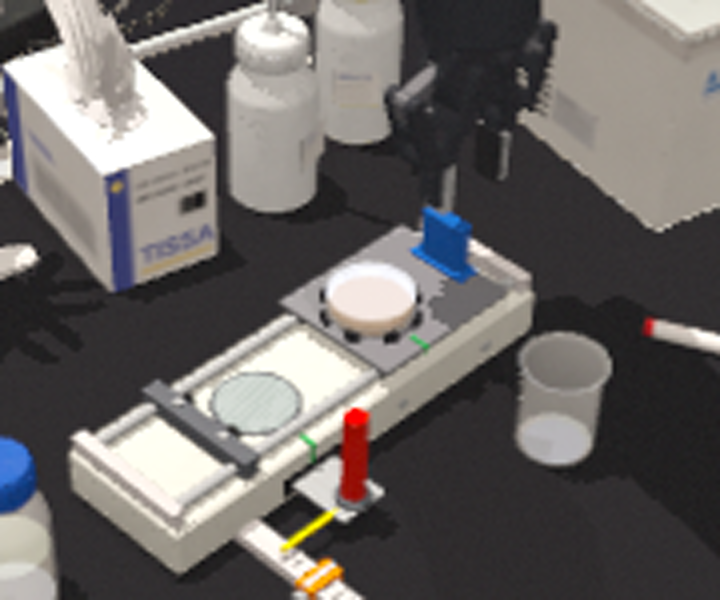

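The open fingers stand above the tab: the tips are at crop (448,200) and (490,175), and the tab's top edge runs from (425,210) to (468,228). I'll compute the tab's offset from the fingers.

```bash
python3 -c "
from h import *
o=np.array([.5898,-.0442]);y=.219;R=np.array([[np.cos(y),-np.sin(y)],[np.sin(y),np.cos(y)]])
for n,u,v,z in [('tabL',425,208,.095),('tabR',470,230,.095),('fL',448,202,.119),('fR',490,176,.119),('dish',370,285,.073),('post',355,412,.088),('win',257,404,.04)]:
    q=at('scene',(240+u/4,100+v/4),z); print(n,q,(q[:2]-o)@R)
p=np.array(telemetry.observe()['position']);print(p,(p[:2]-o)@R)
for n in ['carrier_tab']:
    for cam in ('scene','top'):
        if cam=='top': grab_frame(cam)
        r=landmark_of(n,cam)
        if r: q=at(cam,r[0]['xy'],.078); print(cam,r[0],q,(q[:2]-o)@R)
"
```

```text
tabL [ 0.62873412 -0.15360404  0.095     ] [ 0.01423576 -0.11524952]
tabR [ 0.59472667 -0.16502257  0.095     ] [-0.02144015 -0.11900708]
fL [ 0.60106628 -0.15043543  0.119     ] [-0.01208285 -0.10614566]
fR [ 0.60957105 -0.18951135  0.119     ] [-0.0122706  -0.14613595]
dish [ 0.60388119 -0.09514174  0.073     ] [ 0.00267759 -0.0527842 ]
post [ 0.49774686 -0.0136089   0.088     ] [-0.08320844  0.04985931]
win [0.57698279 0.005175   0.04      ] [-0.00178417  0.05098027]
[ 0.61095763 -0.16783895  0.11626226] [-0.00620872 -0.12528243]
scene {'xy': [351.2, 162.5], 'score': 0.85} [ 0.60327065 -0.1525821   0.078     ] [-0.0103975  -0.10871996]
top {'xy': [388.8, 172.0], 'score': 0.85} [ 0.60803531 -0.15802513  0.078     ] [-0.00692916 -0.11506812]
```

```bash
python3 -m inch '[[0.004,-0.005,0,0,0,0,0.5],[0,0,0.02,0,0,0,0.5],[0,0,0.02,0,0,0,0.5],[0,0,0.007,0,0,0,0.5],[0,0,0,0,0,0,0.5]]'; python3 -m inch '[[0,0,0,0,0,0,1],[0,0,0,0,0,0,1],[0,0,0,0,0,0,1],[0,0,0,0,0,0,1],[0,0,0,0,0,0,1]]' 25
```

```text
clock: 3.8
position: [0.6138, -0.1617, 0.0691]
tool_rot: [-3.141, 0.001, 0.219]
force: [-0.2, 0.2, -0.1]
grip_width: 0.0427
finger_force: 0.0
clock: 4.3
position: [0.6145, -0.1621, 0.0704]
tool_rot: [3.141, -0.001, 0.219]
force: [-1.1, 0.0, 6.3]
grip_width: 0.0114
finger_force: 30.1
```

```bash
python3 -m inch '[[0,-0.015,0,0,0,0,1],[0,-0.02,0,0,0,0,1],[0,-0.02,0,0,0,0,1],[0,-0.02,0,0,0,0,1],[0,-0.01,0,0,0,0,1]]'; python3 -m inch '[[0,-0.004,0,0,0,0,1],[0,-0.003,0,0,0,0,1],[0,0,0,0,0,0,1]]'; python3 -m inch '[[0,-0.003,0,0,0,0,1],[0,-0.002,0,0,0,0,1],[0,0,0,0,0,0,1]]'
```

```text
clock: 4.8
position: [0.5957, -0.0775, 0.0704]
tool_rot: [3.141, -0.001, 0.22]
force: [-0.3, -1.3, 5.4]
grip_width: 0.0116
finger_force: 30.0
clock: 5.1
position: [0.5944, -0.0717, 0.0704]
tool_rot: [3.141, -0.001, 0.219]
force: [-1.8, 0.8, 8.0]
grip_width: 0.0113
finger_force: 30.4
clock: 5.4
position: [0.5934, -0.0671, 0.0704]
tool_rot: [3.141, -0.001, 0.219]
force: [-1.6, 0.1, 8.1]
grip_width: 0.0112
finger_force: 30.4
```

```bash
for i in 1; do python3 -m inch '[[0,-0.003,0,0,0,0,1],[0,0,0,0,0,0,1]]'; python3 -m inch '[[0,-0.002,0,0,0,0,1],[0,0,0,0,0,0,1]]';  python3 -m inch '[[0,-0.002,0,0,0,0,1],[0,0,0,0,0,0,1]]'; done | grep -E "pos|force"
```

```text
position: [0.5927, -0.0641, 0.0704]
force: [-2.4, -0.1, 7.4]
finger_force: 30.4
position: [0.5925, -0.0631, 0.0704]
force: [0.6, -2.8, 7.1]
finger_force: 30.2
position: [0.5925, -0.0629, 0.0704]
force: [3.5, -13.9, 4.0]
finger_force: 29.7
```

```bash
python3 -m inch '[[0,0,0,0,0,0,0.5],[0,0,0,0,0,0,0.5],[0,0,0,0,0,0,0.5],[0,0,-0.02,0,0,0,0.5],[0,0,-0.03,0,0,0,0.5]]';python3 -m inch '[[0,0,-0.03,0,0,0,0.5],[-0.03,-0.02,0,0,0,0,0.5],[-0.03,-0.03,0,0,0,0,0.5],[-0.023,-0.018,0,0,0,0,0.5],[0,0,0,0,0,0,0.5]]'
python3 -c "
from h import *
np.set_printoptions(precision=4,suppress=True)
im=save('scene','s2')[:,:,::-1]
cv2.imwrite('pics/s2c.png',cv2.resize(im[120:270,240:420],None,fx=4,fy=4,interpolation=cv2.INTER_CUBIC))
s=telemetry.observe();p=np.array(s['position']);y=s['tool_rot'][2];d=np.array([.4977,-.0130])-p[:2]
print(p,'tool x,y',d@[np.cos(y),np.sin(y)],d@[np.sin(y),-np.cos(y)])"
```

```text
clock: 6.5
position: [0.5903, -0.0601, 0.1186]
tool_rot: [-3.141, 0.003, 0.219]
force: [0.5, 0.2, 0.2]
grip_width: 0.0429
finger_force: 0.0
clock: 7.0
position: [0.4927, -0.0104, 0.1496]
tool_rot: [-3.141, 0.001, 0.221]
force: [0.9, -1.0, -0.9]
grip_width: 0.0424
finger_force: 0.0
[ 0.4947 -0.0113  0.1498] tool x,y 0.0025919318590695547 0.002354673258309662
```

View pics/s2c.png

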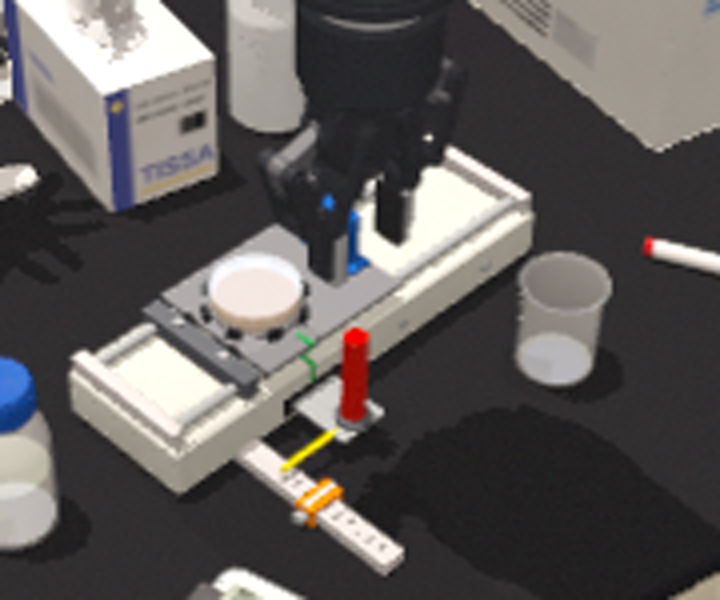

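The carrier is flush against the dark stop and the green lines meet at (307,350). The open fingers at (330,260) and (395,220) are above the post, whose top is at (355,333).

```bash
python3 -m inch '[[0.003,0.002,0.02,0,0,0,0.5],[0,0,0.03,0,0,0,0.5],[0,0,0.03,0,0,0,0.5],[0,0,0.015,0,0,0,0.5],[0,0,0,0,0,0,0.5]]'; python3 -m inch '[[0,0,0,0,0,0,1],[0,0,0,0,0,0,1],[0,0,0,0,0,0,1],[0,0,0,0,0,0,1],[0,0,0,0,0,0,1]]' 70
python3 -c "
from h import *
np.set_printoptions(precision=4,suppress=True)
o=np.array([.5898,-.0442]);y=.219;R=np.array([[np.cos(y),-np.sin(y)],[np.sin(y),np.cos(y)]])
p=np.array(telemetry.observe()['position']);print(p,(p[:2]-o)@R)
for cam in ('top','scene'):
    save(cam,cam+'3')
    for n,z in (('pointer',.018),('mark',.015)):
        for r in landmark_of(n,cam)[:2]: q=at(cam,r['xy'],z); print(cam,n,r['score'],r['xy'],(q[:2]-o)@R)
"
```

```text
clock: 7.55
position: [0.4984, -0.0137, 0.0525]
tool_rot: [-3.141, 0.003, 0.219]
force: [0.3, 0.1, 0.4]
grip_width: 0.043
finger_force: 0.0
clock: 8.05
position: [0.4994, -0.0122, 0.0554]
tool_rot: [-3.141, -0.002, 0.22]
force: [-2.7, 9.5, 2.3]
grip_width: 0.0138
finger_force: 68.1
[ 0.4994 -0.0122  0.0554] [-0.0813  0.0508]
top mark 0.17 [273.3, 256.4] [-0.1435  0.2043]
scene pointer 0.77 [311.3, 232.1] [-0.0743  0.0972]
scene mark 0.61 [328.9, 210.6] [-0.0505  0.0127]
scene mark 0.56 [320.3, 241.7] [-0.1088  0.1015]
```

```bash
python3 -m inch '[[-0.005,0,0,0,0,0,1],[-0.006,0,0,0,0,0,1],[-0.006,0,0,0,0,0,1],[-0.003,0,0,0,0,0,1],[0,0,0,0,0,0,1]]'
python3 -c "
from h import *
np.set_printoptions(precision=4,suppress=True)
o=np.array([.5898,-.0442]);y=.219;R=np.array([[np.cos(y),-np.sin(y)],[np.sin(y),np.cos(y)]])
p=np.array(telemetry.observe()['position']);print(p,(p[:2]-o)@R)
ims=[]
for cam,b in (('top',(215,262,285,332)),('scene',(215,265,295,345))):
    im=save(cam,cam+'4')[:,:,::-1]
    ims.append(cv2.resize(im[b[0]:b[1],b[2]:b[3]],(400,int(400*(b[1]-b[0])/(b[3]-b[2]))),interpolation=cv2.INTER_CUBIC)[:400])
    for n,z in (('pointer',.018),('mark',.015)):
        for r in landmark_of(n,cam)[:2]: q=at(cam,r['xy'],z); print(cam,n,r['score'],r['xy'],(q[:2]-o)@R)
im=cv2.imread('pics/scene0.png')[215:265,295:345]
ims=[cv2.resize(i,(400,400)) for i in ims]
cv2.imwrite('pics/c4.png',np.hstack(ims))
"
```

```text
clock: 8.85
position: [0.4806, -0.0164, 0.0555]
tool_rot: [-3.141, -0.004, 0.22]
force: [3.7, 8.7, -4.1]
grip_width: 0.014
finger_force: 68.2
[ 0.4806 -0.0164  0.0555] [-0.1005  0.0509]
scene pointer 0.86 [320.1, 236.4] [-0.0986  0.092 ]
scene mark 0.5 [321.0, 240.2] [-0.1067  0.097 ]
scene mark 0.49 [318.3, 202.3] [-0.0107  0.0104]
```

View pics/c4.png

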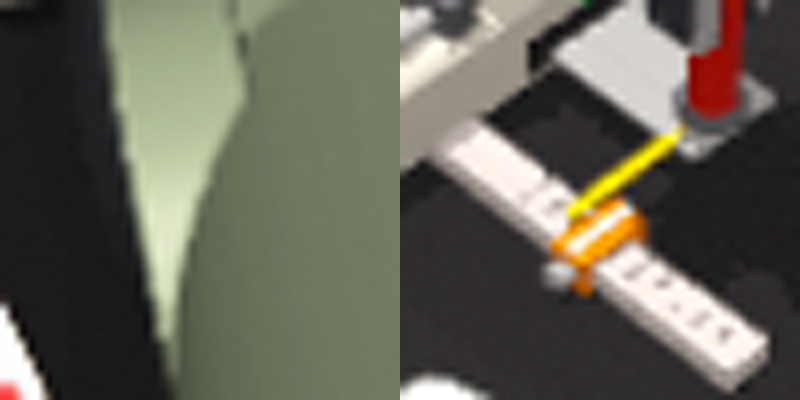

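The right half of the picture shows the yellow pointer from (682,130) to (570,213), just short of the white line on the orange clamp, (568,252) to (632,210). The arm blocks the top view.

```bash
python3 -c "
from h import *
np.set_printoptions(precision=4,suppress=True)
o=np.array([.5898,-.0442]);y=.219;R=np.array([[np.cos(y),-np.sin(y)],[np.sin(y),np.cos(y)]])
im=cv2.imread('pics/scene4.png').astype(int)
B,G,Rr=im[...,0],im[...,1],im[...,2]
m=(Rr>170)&(G>170)&(B<90); m[:215]=0;m[262:]=0
ys,xs=np.nonzero(m)
for a,b in zip(xs,ys): print('Y',a,b,(at('scene',(a,b),.018)[:2]-o)@R)
for u,v in((568,252),(600,231),(632,210)):
  q=at('scene',(295+(u-400+.5)/8-.5,215+(v+.5)/8-.5),.015); print('W',(q[:2]-o)@R)
print(im[238:250,312:328].tolist() if 0 else '')
# orange clamp top extents
m=(Rr>180)&(G>90)&(G<175)&(B<80);m[:215]=0;m[262:]=0
ys,xs=np.nonzero(m);c=np.array([xs.mean(),ys.mean()]);print('O',c,len(xs),(at('scene',c,.015)[:2]-o)@R)
"
```

```text
Y 327 232 [-0.1     0.0702]
Y 328 232 [-0.1017  0.0685]
Y 326 233 [-0.1006  0.0742]
Y 327 233 [-0.1023  0.0725]
Y 328 233 [-0.1039  0.0708]
Y 325 234 [-0.1013  0.0782]
Y 326 234 [-0.1029  0.0765]
Y 323 235 [-0.1002  0.0839]
Y 324 235 [-0.1019  0.0822]
Y 325 235 [-0.1035  0.0805]
Y 322 236 [-0.1008  0.0879]
Y 323 236 [-0.1025  0.0862]
Y 320 237 [-0.0998  0.0935]
Y 321 237 [-0.1014  0.0918]
Y 322 237 [-0.1031  0.0901]
Y 319 238 [-0.1004  0.0974]
Y 320 238 [-0.102   0.0957]
Y 321 238 [-0.1037  0.094 ]
Y 318 239 [-0.101   0.1013]
Y 319 239 [-0.1026  0.0996]
Y 317 240 [-0.1016  0.1052]
Y 318 240 [-0.1032  0.1035]
Y 322 240 [-0.1097  0.0968]
Y 316 241 [-0.1022  0.1091]
Y 317 241 [-0.1038  0.1074]
Y 320 241 [-0.1087  0.1024]
Y 317 243 [-0.1082  0.1118]
Y 315 244 [-0.1072  0.1173]
Y 316 244 [-0.1088  0.1156]
Y 315 245 [-0.1094  0.1194]
W [-0.1107  0.1189]
W [-0.1115  0.1065]
W [-0.1122  0.0941]

O [319.7027 243.5946] 37 [-0.112   0.1067]
```

```bash
python3 -m inch '[[-0.004,0,0,0,0,0,1],[-0.003,0,0,0,0,0,1],[0,0,0,0,0,0,1],[0,0,0,0,0,0,1],[0,0,0,0,0,0,1]]'
cat > m.py <<'E'
import sys
from h import *
np.set_printoptions(precision=4,suppress=True)
o=np.array([.5898,-.0442]);y=.219;R=np.array([[np.cos(y),-np.sin(y)],[np.sin(y),np.cos(y)]])
p=np.array(telemetry.observe()['position']);print(p,(p[:2]-o)@R)
n=sys.argv[1]; im=save('scene','f'+n)[:,:,::-1]
cv2.imwrite('pics/c%s.png'%n,cv2.resize(im[222:257,300:340],None,fx=16,fy=16,interpolation=cv2.INTER_CUBIC))
r=landmark_of('pointer','scene')
if r: print(r[0])
im=im.astype(int); m=(im[...,2]>170)&(im[...,1]>170)&(im[...,0]<90)
q=np.array([(at('scene',(a,b),.018)[:2]-o)@R for b,a in np.argwhere(m) if 222<b<257 and 300<a<340])
q=q[(q[:,1]<.09)&(q[:,1]>.062)]; print('pointer x',np.median(q[:,0]),len(q))
E
python3 m.py 5
```

```text
clock: 9.65
position: [0.4742, -0.0178, 0.0555]
tool_rot: [-3.141, -0.004, 0.22]
force: [3.4, 10.5, -4.1]
grip_width: 0.0142
finger_force: 68.3
[ 0.4742 -0.0178  0.0555] [-0.1071  0.0508]
{'xy': [318.6, 241.9], 'score': 0.66}
pointer x -0.10890255999147354 13
```

View pics/c5.png

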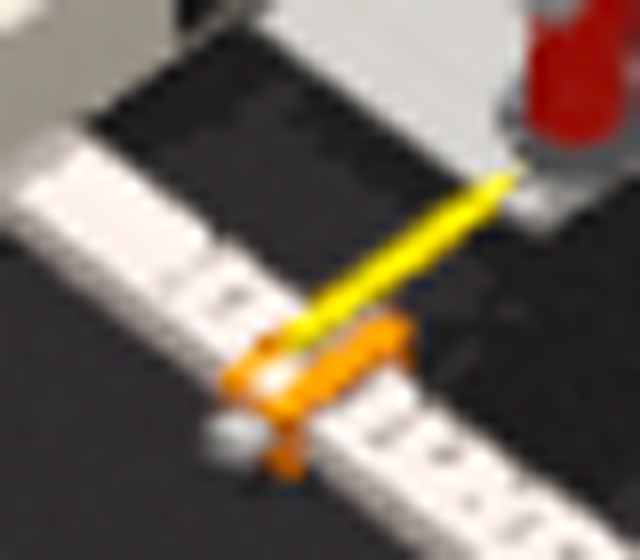

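The pointer tip at (285,340) now lies over the far edge of the clamp. A sliver of white shows at (275,372), so it needs 1 to 3 mm more. I'll measure sub-pixel profiles.

```bash
cat > prof.py <<'E'
from h import *
np.set_printoptions(precision=1,suppress=True,linewidth=200)
o=np.array([.5898,-.0442]);y=.219;R=np.array([[np.cos(y),-np.sin(y)],[np.sin(y),np.cos(y)]])
def prof(cam,f,xs,ys,z):
    im=cv2.imread(f).astype(np.float32); c=calibration(cam); F=200/np.tan(np.radians(c['fovy'])/2)
    K=np.array([[F,0,c['cx']],[0,F,c['cy']],[0,0,1]]); T=np.linalg.inv(np.array(c['pose']))
    X,Y=np.meshgrid(xs,ys); w=np.c_[np.c_[X.ravel(),Y.ravel()]@R.T+o,np.full(X.size,z)]
    p=cv2.projectPoints(w@T[:3,:3].T+T[:3,3],np.zeros(3),np.zeros(3),K,np.array(c['dist'],float))[0].reshape(*X.shape,2).astype(np.float32)
    return cv2.remap(im,p[...,0],p[...,1],cv2.INTER_CUBIC).mean(0)
E
python3 - <<'E'
from prof import *
for cam,f in(('top','top0'),('scene','scene0'),('scene','s1'),('scene','scene3'),('scene','f5')):
    f='pics/'+f+'.png'
    xs=np.arange(-.125,-.07,.0005); q=prof(cam,f,xs,np.arange(.068,.090,.001),.018); w=np.clip((q[:,2]+q[:,1])/2-q[:,0]-25,0,None); print(f,'ptr x',1000*(w*xs).sum()/w.sum())
    if 'f5' in f: continue
    xs=np.arange(-.124,-.096,.001); q=prof(cam,f,xs,np.arange(.100,.1125,.001),.015); print(np.c_[xs*1000,q[:,0]].T)
E
```

```text
pics/top0.png ptr x -83.41250156397903
[[-124.  -123.  -122.  -121.  -120.  -119.  -118.  -117.  -116.  -115.  -114.  -113.  -112.  -111.  -110.  -109.  -108.  -107.  -106.  -105.  -104.  -103.  -102.  -101.  -100.   -99.   -98.   -97. ]
 [ 251.9  253.2  255.3  257.2  257.6  254.3  235.8  189.5  126.9   82.    87.   137.1  195.2  232.5  243.   229.3  192.2  143.2  107.4  108.2  143.   188.7  222.9  241.4  248.7  252.7  254.9  255.8]]
pics/scene0.png ptr x -83.05054438969717
[[-124.  -123.  -122.  -121.  -120.  -119.  -118.  -117.  -116.  -115.  -114.  -113.  -112.  -111.  -110.  -109.  -108.  -107.  -106.  -105.  -104.  -103.  -102.  -101.  -100.   -99.   -98.   -97. ]
 [ 208.1  200.5  183.6  151.9  105.2   54.6   15.2   -5.   -13.9  -13.8   15.    88.2  177.4  231.2  229.7  184.1  115.1   46.5   16.9   45.5  112.7  175.4  207.2  213.8  212.6  208.4  198.2  185.2]]
pics/s1.png ptr x -83.05163604636246
[[-124.  -123.  -122.  -121.  -120.  -119.  -118.  -117.  -116.  -115.  -114.  -113.  -112.  -111.  -110.  -109.  -108.  -107.  -106.  -105.  -104.  -103.  -102.  -101.  -100.   -99.   -98.   -97. ]
 [ 216.   208.4  191.9  160.2  111.8   58.    15.8   -5.6  -14.8  -14.3   16.3   92.7  184.8  239.8  238.6  192.9  122.4   50.7   19.    48.3  117.8  182.5  214.9  221.6  220.3  216.1  206.   193.1]]
pics/scene3.png ptr x -83.01531274127613
[[-124.  -123.  -122.  -121.  -120.  -119.  -118.  -117.  -116.  -115.  -114.  -113.  -112.  -111.  -110.  -109.  -108.  -107.  -106.  -105.  -104.  -103.  -102.  -101.  -100.   -99.   -98.   -97. ]
 [ 194.7  187.   168.3  135.7   91.8   46.2   11.2   -6.2  -13.3  -13.    13.1   82.9  171.9  227.6  226.9  183.   118.2   52.    17.1   35.1   93.9  154.5  189.4  201.9  206.6  206.3  198.2  185.9]]
pics/f5.png ptr x -108.84769587179085
```

```bash
python3 -m inch '[[-0.0012,0,0,0,0,0,1],[0,0,0,0,0,0,1],[0,0,0,0,0,0,1],[0,0,0,0,0,0,1],[0,0,0,0,0,0,1]]'; python3 m.py 6; python3 - <<'E'
from prof import *
xs=np.arange(-.125,-.07,.0005); q=prof('scene','pics/f6.png',xs,np.arange(.068,.090,.001),.018); w=np.clip((q[:,2]+q[:,1])/2-q[:,0]-25,0,None); print('ptr x',1000*(w*xs).sum()/w.sum())
a=cv2.imread('pics/c6.png');b=cv2.imread('pics/f6.png')[150:260,240:360]
cv2.imwrite('pics/v6.png',cv2.hconcat([cv2.resize(a,(400,350)),cv2.resize(b,(382,350),interpolation=cv2.INTER_CUBIC)]))
E
```

```text
clock: 10.25
position: [0.4731, -0.0181, 0.0555]
tool_rot: [-3.141, -0.004, 0.22]
force: [3.4, 10.6, -3.8]
grip_width: 0.0141
finger_force: 68.3
[ 0.4731 -0.0181  0.0555] [-0.1083  0.0508]
{'xy': [319.2, 242.5], 'score': 0.87}
pointer x -0.10960230279813184 13
ptr x -109.93746155522045
```

View pics/v6.png

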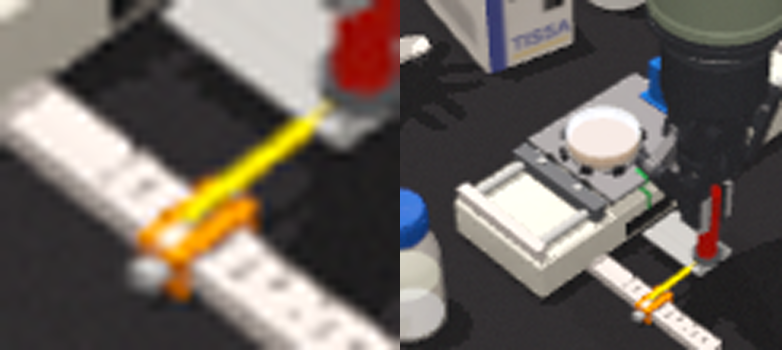

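The pointer at (185,215) now lies along the white line, with orange on both sides. The carrier is still home against the stop, green lines level at (645,185). Now I hold for more than 3 s.

```bash
H() { :; }
for i in 1 2 3 4 5 6 7 8; do python3 -m inch '[[0,0,0,0,0,0,1],[0,0,0,0,0,0,1],[0,0,0,0,0,0,1],[0,0,0,0,0,0,1],[0,0,0,0,0,0,1]]'; done | tail -6
python3 m.py 7; python3 - <<'E'
from prof import *
xs=np.arange(-.125,-.07,.0005); q=prof('scene','pics/f7.png',xs,np.arange(.068,.090,.001),.018); w=np.clip((q[:,2]+q[:,1])/2-q[:,0]-25,0,None); x=1000*(w*xs).sum()/w.sum(); print('ptr x',x)
if abs(x+110.1)<.8: print(bot.job_done())
E
```

```text
clock: 14.35
position: [0.4731, -0.0181, 0.0555]
tool_rot: [-3.141, -0.004, 0.22]
force: [3.7, 9.7, -3.5]
grip_width: 0.0138
finger_force: 68.3
[ 0.4731 -0.0181  0.0555] [-0.1082  0.0508]
{'xy': [318.2, 242.9], 'score': 0.76}
pointer x -0.10960230279813184 13
ptr x -109.9336580620137
the job is handed in; nothing more can be done
None
```

The job is handed in: the carrier is fully home against the stop, and the shutter was then pulled and held for over 4 s with its pointer within about 0.5 mm of the white line by camera; the gripper still holds the post and the bystanders were not touched.

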